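# Find the socket that fits and hold the belt tensioner at its mark

## Task

Two look-alike sockets stand mouth down on the worktop, and only one of them fits the hex nut on the pivot of the spring belt tensioner. Try them on the nut, with their flats lined up, until you have the one that goes fully down over it; stand the one that does not fit upright on the worktop, clear of the tensioner, and leave the other things where they are. With the fitting socket turn the nut anticlockwise (seen from above) against its spring until the arm's pointer is at the pointed mark post, and finish still gripping the seated socket and holding the arm there.

Things in the scene. Friction and masses are not known exactly. Their poses are not given: they have to be found in the camera images.
- socket_p_mid (a point): one of two look-alike steel sockets, 70 mm tall, standing mouth down: round barrel 49 mm in diameter, 28 mm high; above it a hex shank 30 mm across flats, 42 mm long, to grip by two flats. Hex bore from below, 22 mm deep, bevelled 3 mm wide and 6 mm high at the mouth, its flats parallel to the shank's. 0.25 kg. Point: on the axis, 35 mm above the mouth; z up, x square to a pair of flats. Which socket fits shows only by trying
- socket_q_mid (a point): one of two look-alike steel sockets, 70 mm tall, standing mouth down: round barrel 49 mm in diameter, 28 mm high; above it a hex shank 30 mm across flats, 42 mm long, to grip by two flats. Hex bore from below, 22 mm deep, bevelled 3 mm wide and 6 mm high at the mouth, its flats parallel to the shank's. 0.25 kg. Point: on the axis, 35 mm above the mouth; z up, x square to a pair of flats. Which socket fits shows only by trying
- tensioner: spring belt tensioner bolted to the worktop: grey base plate 12 mm thick, round spring housing, aluminium arm. Origin on the pivot axis at worktop height; z up, x where the arm points at rest, y the way it swings. The plate spans -45 to 140 mm in x, -45 to 95 mm in y. The arm's flat round hub, 60 mm wide, has its top 46 mm above the worktop: a seated socket's mouth rests on it
- nut_mid (a point): centre of the steel hex nut on the pivot axis, 30 mm across flats, 16 mm high, top 62 mm above the worktop; turns with the arm. z up, x along the arm and square to a pair of flats. The bore of one socket is 32 mm across flats and goes down over it (1 mm play a side, some 0.13 rad of turning play); the other's is 24 mm and stops some 15 mm above the seat
- tension_arm (a joint): turn of arm and nut, rad: 0 at rest, growing anticlockwise seen from above, stop at 1.0; 0.60 is where the pointer is at the mark post. A spring turns it back to 0 when let go; holding it at the mark takes 0.25 N m. The socket turns up to 0.13 rad farther than the nut, by its play
- pointer_tip (a point): end of the slim pointer at the free end of the arm, 120 mm from the pivot axis, 42 mm above the worktop; moves with the arm
- mark_post (a point): the pointed steel mark post on the base plate, 8 mm thick, standing 130 mm from the pivot axis; its point is 54 mm above the worktop and this point lies 8 mm below that, on its axis. It does not move relative to the tensioner
- tape_measure_mid (a point): yellow tape measure, 39 x 83 x 66 mm, standing to the right of the sockets; a bystander, to be left where it is. The point is at its centre
- tape_roll_mid (a point): roll of black tape lying flat, 72 mm in diameter, 19 mm high; a bystander, to be left where it is. The point is at its centre
- small_box_mid (a point): small pale striped cardboard box, 49 x 95 x 40 mm, beyond the sockets; a bystander, to be left where it is. The point is at its centre
There are look-alikes about, which are no part of the job. Leave any black look-alike of the part that bears socket_q_mid alone. Leave any pink look-alike of the part that bears socket_p_mid alone.

How it is judged:
On the way:
1. the fitting socket sits fully down over the nut (((horizontal distance between socket_p_mid and nut_mid below 0.004 m and z of socket_p_mid in the frame of tensioner between 0.077 and 0.0855 m and angle between socket_p_mid's own z axis and vertical below 0.08 rad) or (horizontal distance between socket_q_mid and nut_mid below 0.004 m and z of socket_q_mid in the frame of tensioner between 0.077 and 0.0855 m and angle between socket_q_mid's own z axis and vertical below 0.08 rad))), for 0.2 s.
At the end, for the whole second after the job is handed in: The fitting socket is upright on the nut's axis (4 mm), its mouth on the arm's hub (4.5 mm), gripped by the fingers (over 3 N); the arm is held at the mark (0.60 rad, within 0.08 rad, about 10 mm at the pointer); the other socket stands upright on the worktop, off the tensioner (value of joint tension_arm between 0.52 and 0.68 rad and ((horizontal distance between socket_p_mid and nut_mid below 0.004 m and z of socket_p_mid in the frame of tensioner between 0.077 and 0.0855 m and angle between socket_p_mid's own z axis and vertical below 0.08 rad and contact force between the fingers and socket_p above 3 N and height (world z) of socket_q_mid between 0.03 and 0.04 m and angle between socket_q_mid's own z axis and vertical below 0.1 rad and horizontal distance between socket_q_mid and tensioner above 0.06 m) or (horizontal distance between socket_q_mid and nut_mid below 0.004 m and z of socket_q_mid in the frame of tensioner between 0.077 and 0.0855 m and angle between socket_q_mid's own z axis and vertical below 0.08 rad and contact force between the fingers and socket_q above 3 N and height (world z) of socket_p_mid between 0.03 and 0.04 m and angle between socket_p_mid's own z axis and vertical below 0.1 rad and horizontal distance between socket_p_mid and tensioner above 0.06 m))); the arm keeps its last pose, push and grip.
It fails at once if the tape measure is moved more than 25 mm (distance of tape_measure_mid from where it was at the start of the episode above 0.025 m).
It fails at once if the roll of tape is moved more than 25 mm (distance of tape_roll_mid from where it was at the start of the episode above 0.025 m).
It fails at once if the small cardboard box is moved more than 25 mm (distance of small_box_mid from where it was at the start of the episode above 0.025 m).
It also fails if it takes over 67 s, if anything falls off the work surface, if the arm or the gripper's body presses on something with over 40 N, if the wrist force passes 120 N, or if a joint passes its speed limit or range.

## Robot

A 6-joint arm with a two-finger parallel gripper is mounted at the origin on the work surface; the furniture and walls round the work are solid. World frame = base frame: x ahead of the robot, y to its left, z up, the work surface at z = 0. Lengths are in m, angles in rad, forces in N, time in s.
With the tool pointing down it reaches from about 0.325 to 0.875 m from the base axis. Payload 4.4 kg.
Tool frame: the origin (TCP) lies on the centre line of the jaws, within the pads' length; the fingertips stand 19 mm ahead of it and the grasp point (between the pads) is the TCP; z points along the fingers, y is the line along which they close (so a half turn about z gives the same grasp; the last joint's range is limited). The gripper opens to 85 mm and grips with 20 to 120 N. Pads are 22 mm wide; open, the fingers measure 114 mm over their backs; the gripper's body (76 mm by 85 mm) begins 54 mm behind the grasp point. The pads swing forward as they close: fully open they stand 13 mm farther back than shut.
Start: joints at [-1.456, 0.207, 1.542, -0, 1.393, -0.15], TCP at [0.15, -0.555, 0.25] pointing down, gripper open.
Joint ranges: [-2.73, 2.73], [-0.86, 2.22], [0.23, 2.46], [-1.11, 4.25], [0.08, 2.63], [-2.82, 2.82]. Speed limits (rad/s): [2.79, 2.79, 3.14, 3.14, 3.14, 3.14].

## Interface

Orientations are given as a unit quaternion [x, y, z, w].
In Python, from workcell import arm gives the robot as it stands.
- The arm moves only by the tool arm_command, never from a script. Its argument "steps" is a list of rows, each an object of numbers: "dx", "dy", "dz": the shift along the tool's x, y, z in m; "spin": the turn about the tool's z in rad. In form: [{"dx": .., "dy": .., "dz": .., "spin": ..}, ...]. A call has exactly 8 rows; each row is the pose to reach, as a shift and turn from the pose commanded when the call began, along the tool's axes at that moment; what a row does not reach only later rows make up. A row lasts 1/8 s, in which the tool goes at most 62.5 mm and 10.7 degrees, less where a joint would pass 70% of its speed; a pose out of reach is approached as far as the arm can. A call with a gripper value outside its range is refused whole. "hand" is the opening, from 0 (shut) to 1 (fully open), set as the call begins (left out, the last holds). The fingers move at their own pace and stop on an object; "squeeze" is the grip in N (left out, the last holds). Time passes only in rows, so rows that repeat a pose let the fingers close, or fill a call up. It gives the time, the measured TCP pose, the force, the opening and the grip force at its end, in the units of the state.
- arm.get_obs(): the state, without advancing time (a new reading comes with each control period).
- arm.camera(name): name is "scene" or "top" or "wrist"; returns a dict with "color" (384x512x3 uint8, red, green, blue), "fx", "fy", "cx", "cy" (pixels), "R" (3x3) and "t" (3): a world point X has camera coordinates R X + t; the wrist camera has in their place "tool_from_camera" (4x4, takes a point from camera to tool coordinates, whose origin is the TCP and whose axes are the flange's). Camera axes: x right, y down, z forward; pixel columns grow to the right and rows downward; lengths in m; the calibration is good to about 2 mm. A picture is of the moment at which its call begins: read the wrist's pose just before it. There is no depth.
- arm.sign_off(): hands the job in; it is judged then, once.
The state is a dict: "clock": time; "qpos": joint angles; "dq": joint speeds; "effort": joint torques, N m; "position": TCP position; "tcp_rot": TCP orientation; "force": force on the tool from outside, world axes, zero at the start; "wrist_torque": the same for the moment, N m; "gripper_width": opening from 0.0 (shut) to 1.0 (fully open); "finger_force": force on a finger pad.
Only numpy, scipy, OpenCV 4.12 (cv2) and the standard library are available. Lean on these libraries where they do the work, as an engineer would, in place of code of your own. Each camera call takes 0.05 s, during which the arm holds its last target. There are 200 camera calls.

## Working session

There is one attempt and no reset: what is moved stays moved. The work goes in short steps, Python scripts to look and compute and a tool call to move; the robot and the scene stay as the last step left them, time stands still between calls to the robot, and variables do not carry over. Pictures are saved under pics/ and viewed, at most 10 in all, crops included, and the job is handed in when it is done.

Besides the shell and the picture viewer there is one more tool, called after "Request:" as a command line: name --argument value ..., lists and objects as JSON in quotes. arm_command: Moves the arm, as the interface text tells. Its arguments: {"type":"object","properties":{"steps":{"type":"array","items":{"type":"object","properties":{"dx":{"type":"number"},"dy":{"type":"number"},"dz":{"type":"number"},"spin":{"type":"number"}}}},"hand":{"type":"number"},"squeeze":{"type":"number"}},"required":["steps"]}

```bash
mkdir -p pics
cat > h.py <<'E'
from workcell import arm
import numpy as np, cv2
from scipy.spatial.transform import Rotation as Rn
def ray(c,u,v,z):
    d=np.array([(u-c['cx'])/c['fx'],(v-c['cy'])/c['fy'],1.]); R=np.array(c['R']);t=np.array(c['t'])
    o=-R.T@t; d=R.T@d; return o+d*(z-o[2])/d[2]
def proj(c,X):
    p=np.array(c['R'])@np.array(X)+np.array(c['t']); return p[0]/p[2]*c['fx']+c['cx'],p[1]/p[2]*c['fy']+c['cy']
def wrist():
    o=arm.get_obs(); c=arm.camera('wrist'); T=np.eye(4);T[:3,:3]=Rn.from_quat(o['tcp_rot']).as_matrix();T[:3,3]=o['position']
    W=np.linalg.inv(T@np.array(c['tool_from_camera'])); c['R']=W[:3,:3];c['t']=W[:3,3]; return c
def save(n,im): cv2.imwrite('pics/'+n+'.png',np.ascontiguousarray(im[:,:,::-1]))
E
python3 - <<'E'
from h import *
import pickle
o=arm.get_obs();print(o)
c=arm.camera('top');s=arm.camera('scene')
pickle.dump((c,s),open('cs.pkl','wb'))
save('top',c['color']);save('scene',s['color'])
for k in(c,s):print(k['fx'],k['R'],k['t'], -np.array(k['R']).T@k['t'])
E
```

```text
{'clock': 0.0, 'qpos': array([-1.45651269e+00,  2.07428772e-01,  1.54295910e+00,  1.43607035e-05,
        1.39347802e+00, -1.50511156e-01]), 'dq': array([-0.00148186,  0.00020507,  0.0004305 , -0.00133573, -0.00052729,
        0.00082198]), 'effort': array([-1.34720605e-03, -3.83039832e+01, -2.91599482e+01, -3.02296530e-04,
        1.03434143e-02, -1.03150619e-06]), 'position': array([ 0.1503893 , -0.5542514 ,  0.24911828]), 'tcp_rot': array([ 9.91247788e-01,  1.32009586e-01,  2.76525228e-05, -1.13630688e-03]), 'force': array([0.66573109, 0.22283636, 0.66577874]), 'wrist_torque': array([-0.02070899,  0.02686888,  0.01995229]), 'finger_force': 0.0, 'gripper_width': 0.9998156531386742}
376.9941676995614 [[-0.02582314 -0.99952977 -0.01653518]
 [-0.98615177  0.02818119 -0.16343349]
 [ 0.16382262  0.01208583 -0.98641577]] [0.00344301 0.56000621 1.06834908] [ 0.37732027 -0.02525214  1.14541708]
369.46743138735917 [[-0.76496836 -0.64378957  0.01893117]
 [-0.3658838   0.41018781 -0.83538914]
 [ 0.53004948 -0.64597287 -0.54933287]] [0.40422571 0.27517327 0.87973771] [-0.05640319  0.71565026  0.70549313]
```

View pics/top.png

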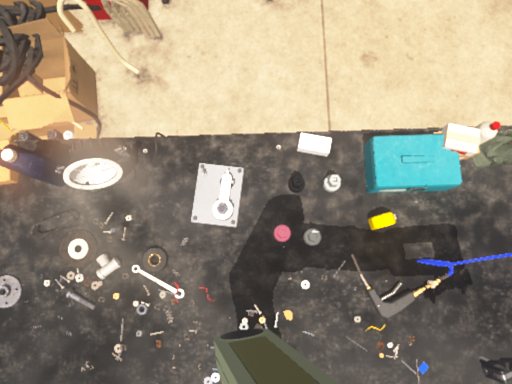

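View pics/scene.png

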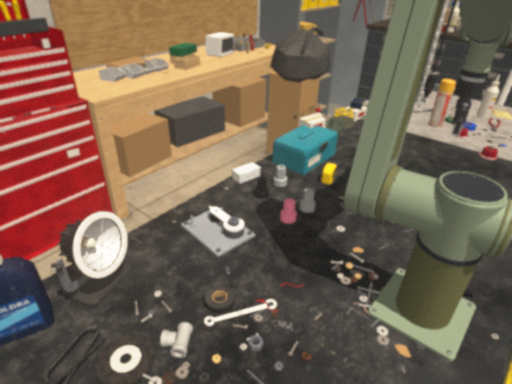

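The top view shows the tensioner with its pivot near (222,208), two steel sockets at about (332,182) and (313,237), a black one at (296,182) and a pink one at (282,233). The tape measure is at (382,218), the box at (314,144) and the tape roll at (155,258).

Run:
```python
from h import *
import pickle
c,s=pickle.load(open('cs.pkl','rb'))
im=np.vstack([cv2.resize(c['color'][150:260,180:410],None,fx=3.4,fy=3.4,interpolation=cv2.INTER_CUBIC)[:374]])
save('topc',im[:598])
for n,u,v,z in[('piv',222,208,.062),('s1',332,180,.07),('s2',313,236,.07),('blk',296,180,.07),('pink',282,232,.07),('box',314,144,.04),('tape',382,216,.066),('roll',155,258,.019)]:print(n,ray(c,u,v,z).round(3))
```

```text
piv [0.521 0.087 0.062]
s1 [ 0.593 -0.234  0.07 ]
s2 [ 0.433 -0.171  0.07 ]
blk [ 0.596 -0.13   0.07 ]
pink [ 0.447 -0.084  0.07 ]
box [ 0.712 -0.192  0.04 ]
tape [ 0.485 -0.371  0.066]
roll [0.384 0.292 0.019]
```

View pics/topc.png

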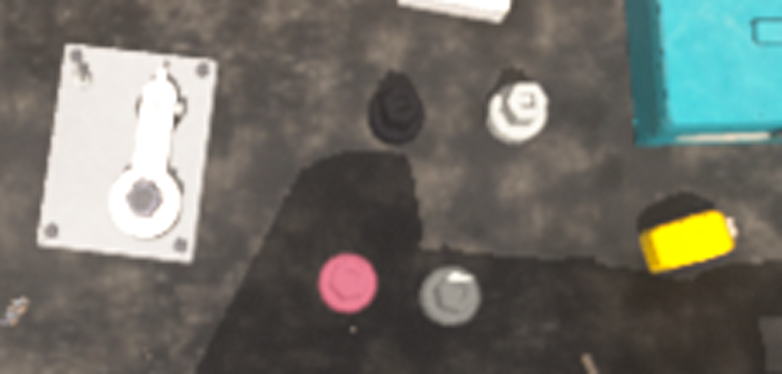

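```bash
cat >> h.py <<'E'
def delta(X,yaw=None):
    """tool-axes shift to world X; yaw = world angle of tool y line (mod pi)"""
    o=arm.get_obs(); R=Rn.from_quat(o['tcp_rot']).as_matrix()
    d=R.T@(np.array(X)-o['position']); y=np.arctan2(R[1,1],R[0,1]); s=None
    if yaw is not None: s=-((yaw-y+np.pi/2)%np.pi-np.pi/2)  # tool z is down
    print('pos',o['position'].round(4),'yaw_y',y.round(3),'delta',d.round(4),'spin',s,'q6',o['qpos'][5].round(2),'t',round(o['clock'],2),'gw',round(o['gripper_width'],3),'F',o['force'].round(1),'ff',round(o['finger_force'],1))
E
python3 - <<'E'
from h import *
c=arm.camera('wrist');print(np.array(c['tool_from_camera']).round(3),c['fx'])
delta([.433,-.171,.25])
E
```

```text
[[-0.    -0.966 -0.26   0.065]
 [ 1.     0.    -0.001 -0.   ]
 [ 0.001 -0.26   0.966 -0.124]
 [ 0.     0.     0.     1.   ]] 322.2175162113805
pos [ 0.1504 -0.5544  0.2494] yaw_y -1.306 delta [ 0.3731 -0.2961 -0.    ] spin None q6 -0.15 t 0.15 gw 0.999 F [-0.3 -0.2  0.5] ff 0.0
```

Request:
arm_command --steps '[{"dx":0.047,"dy":-0.037},{"dx":0.095,"dy":-0.075},{"dx":0.145,"dy":-0.115},{"dx":0.195,"dy":-0.155},{"dx":0.245,"dy":-0.195},{"dx":0.295,"dy":-0.235},{"dx":0.34,"dy":-0.27},{"dx":0.373,"dy":-0.296}]'

```text
validation failed for argument at $.st...
```

Run:
```python
from h import *
import pickle
delta([.433,-.171,.25])
c=wrist();pickle.dump(c,open('w1.pkl','wb'))
save('w1',c['color'])
for p in [(.433,-.171,.07),(.593,-.234,.07),(.521,.087,.062)]:print(proj(c,p))
```

```text
pos [ 0.1504 -0.5544  0.2494] yaw_y -1.306 delta [ 0.3731 -0.2961 -0.    ] spin None q6 -0.15 t 0.15 gw 0.999 F [-0.3 -0.2  0.5] ff 0.0
(np.float64(-195.71632219985582), np.float64(-371.6064849265855))
(np.float64(-99.8507787363452), np.float64(-727.521819230265))
(np.float64(-670.6501982448143), np.float64(-732.345049126192))
```

View pics/w1.png

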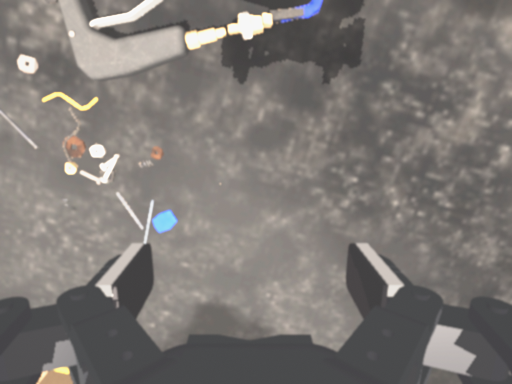

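The move was refused because each row needs all four numbers. The picture only shows the empty worktop at the start pose, with the fingers at the bottom.

Request:
arm_command --steps '[{"dx":0.047,"dy":-0.037,"dz":0,"spin":0},{"dx":0.095,"dy":-0.075,"dz":0,"spin":0},{"dx":0.145,"dy":-0.115,"dz":0,"spin":0},{"dx":0.195,"dy":-0.155,"dz":0,"spin":0},{"dx":0.245,"dy":-0.195,"dz":0,"spin":0},{"dx":0.295,"dy":-0.235,"dz":0,"spin":0},{"dx":0.34,"dy":-0.27,"dz":0,"spin":0},{"dx":0.373,"dy":-0.296,"dz":0,"spin":0}]'

```text
clock: 1.2
position: [0.434, -0.1693, 0.2503]
tcp_rot: [0.991, 0.133, 0.0, -0.0]
force: [0.4, 0.8, -0.1]
gripper_width: 0.999
finger_force: 0.0
```

Run:
```python
from h import *
import pickle
delta([.433,-.171,.25])
c=wrist();pickle.dump(c,open('w2.pkl','wb'))
save('w2',c['color'])
for p in [(.433,-.171,.07),(.593,-.234,.07),(.521,.087,.062)]:print(np.round(proj(c,p)))
```

```text
pos [ 0.434  -0.1693  0.2503] yaw_y -1.304 delta [-0.0014  0.0014  0.0003] spin None q6 0.75 t 1.2 gw 0.999 F [ 0.4  0.8 -0.1] ff 0.0
[251. 180.]
[372.  22.]
[-9.  6.]
```

View pics/w2.png

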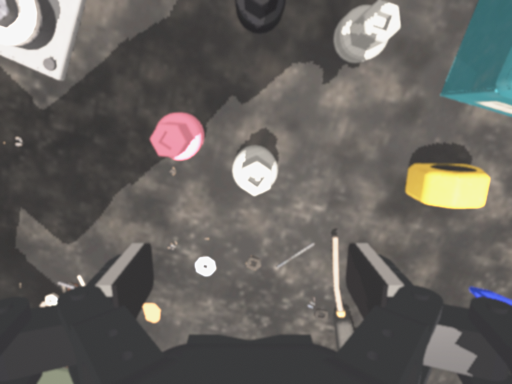

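Steel socket s2 sits near (256,172) and s1's shank top near (382,20), with the pink one at (178,136) and the tape measure at (447,186). I'll zoom in for the hex angles.

Run:
```python
from h import *
import pickle
c=pickle.load(open('w2.pkl','rb'));I=c['color']
a=cv2.resize(I[142:202,226:286],(400,400),interpolation=cv2.INTER_CUBIC)
b=cv2.resize(I[0:60,345:405],(400,400),interpolation=cv2.INTER_CUBIC)
g=lambda x:(255*(x/255.)**2.2).astype(np.uint8)
save('w2c',g(np.hstack([a,b])))
```

```text
(no output)
```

View pics/w2c.png

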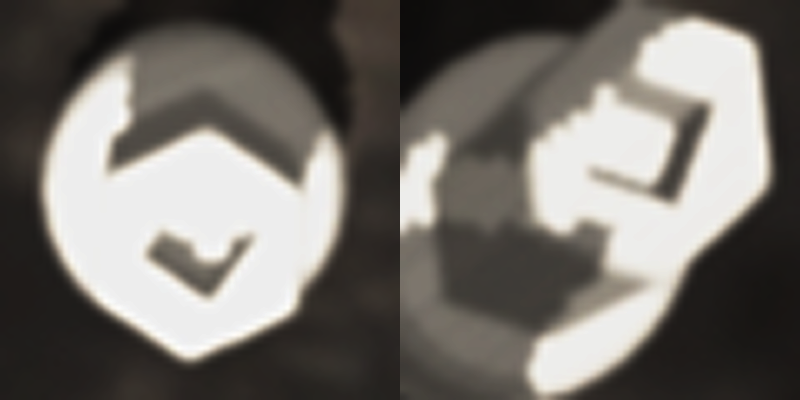

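Run:
```python
from h import *
import pickle
c=pickle.load(open('w2.pkl','rb'))
f=lambda x,y:ray(c,226+(x+.5)/6.667-.5,142+(y+.5)/6.667-.5,.07)
A,B=f(207,127),f(190,360)
ul,ur,br=f(107,172),f(302,187),f(297,307)
m=(A+B)/2;print(m,np.linalg.norm(A-B),[np.linalg.norm(q-m).round(4) for q in(A,B,ul,ur,br)])
for q in(A,ul,ur,B,br):
  d=q-m;print(((np.arctan2(d[1],d[0]))%(np.pi/3)).round(3))
# edges: flat normals = vertex angle +30deg
delta([m[0],m[1],.15])
# pivot
t,_=pickle.load(open('cs.pkl','rb'))
print(ray(t,222.9,207.6,.062),ray(t,180+162/3.4,150+70/3.4,.042),ray(t,180+85/3.4,150+72/3.4,.03))
```

```text
[ 0.43559743 -0.17453112  0.07      ] 0.03450682628339921 [np.float64(0.0173), np.float64(0.0173), np.float64(0.017), np.float64(0.0171), np.float64(0.0171)]
0.2
0.107
0.265
0.2
0.222
pos [ 0.4361 -0.1659  0.2503] yaw_y -1.301 delta [-0.0031  0.0085  0.1003] spin None q6 0.75 t 1.25 gw 1.003 F [ 0.3  2.9 -0.2] ff 0.0
[0.52258758 0.08454141 0.062     ] [0.63691276 0.07100415 0.042     ] [0.63994921 0.1409439  0.03      ]
```

Run:
```python
from h import *
import pickle
c=pickle.load(open('w2.pkl','rb'))
for i in range(4):
  n=wrist()
r=cv2.matchTemplate(n['color'][110:250,180:330],c['color'][150:205,230:285],cv2.TM_CCOEFF_NORMED)
_,mx,_,(x,y)=cv2.minMaxLoc(r); du,dv=x+180-230,y+110-150;print(mx,du,dv)
m=ray(n,255.4+du,178.1+dv,.07);print(m)
delta([m[0],m[1],.15],-1.37)
```

```text
0.9889380931854248 -1 -2
[ 0.43633273 -0.1750131   0.07      ]
pos [ 0.4327 -0.1719  0.2501] yaw_y -1.306 delta [0.0028 0.004  0.1001] spin 0.06440061531850683 q6 0.74 t 1.45 gw 0.997 F [-0.4 -0.3  0.7] ff 0.0
```

Request:
arm_command --steps '[{"dx":0.002,"dy":0.0045,"dz":0.02,"spin":0.03},{"dx":0.002,"dy":0.0045,"dz":0.06,"spin":0.065},{"dx":0.002,"dy":0.0045,"dz":0.1,"spin":0.065},{"dx":0.002,"dy":0.0045,"dz":0.13,"spin":0.065},{"dx":0.002,"dy":0.0045,"dz":0.16,"spin":0.065},{"dx":0.002,"dy":0.0045,"dz":0.18,"spin":0.065},{"dx":0.002,"dy":0.0045,"dz":0.195,"spin":0.065},{"dx":0.002,"dy":0.0045,"dz":0.195,"spin":0.065}]' --hand 0.7

```text
clock: 2.45
position: [0.4349, -0.1759, 0.0543]
tcp_rot: [0.995, 0.099, -0.001, -0.001]
force: [-0.5, 1.1, 1.0]
gripper_width: 0.699
finger_force: 0.0
```

Request:
arm_command --steps '[{"dx":0,"dy":0,"dz":0,"spin":0},{"dx":0,"dy":0,"dz":0,"spin":0},{"dx":0,"dy":0,"dz":0,"spin":0},{"dx":0,"dy":0,"dz":0,"spin":0},{"dx":0,"dy":0,"dz":0,"spin":0},{"dx":0,"dy":0,"dz":0,"spin":0},{"dx":0,"dy":0,"dz":0,"spin":0},{"dx":0,"dy":0,"dz":0,"spin":0}]' --hand 0 --squeeze 60

```text
clock: 3.45
position: [0.4369, -0.1759, 0.0564]
tcp_rot: [0.995, 0.1, 0.001, 0.001]
force: [-1.7, 0.8, 6.3]
gripper_width: 0.342
finger_force: 60.2
```

Request:
arm_command --steps '[{"dx":0,"dy":0,"dz":-0.04,"spin":0},{"dx":0,"dy":0,"dz":-0.09,"spin":0},{"dx":0.01,"dy":-0.025,"dz":-0.14,"spin":0},{"dx":0.03,"dy":-0.07,"dz":-0.18,"spin":-0.05},{"dx":0.05,"dy":-0.12,"dz":-0.205,"spin":-0.1},{"dx":0.07,"dy":-0.17,"dz":-0.205,"spin":-0.15},{"dx":0.083,"dy":-0.21,"dz":-0.205,"spin":-0.205},{"dx":0.088,"dy":-0.228,"dz":-0.205,"spin":-0.205}]'

```text
clock: 4.45
position: [0.4763, 0.0679, 0.2593]
tcp_rot: [0.979, 0.203, -0.001, -0.0]
force: [0.8, -0.4, -2.9]
gripper_width: 0.34
finger_force: 60.5
```

Request:
arm_command --steps '[{"dx":0,"dy":0,"dz":0,"spin":0},{"dx":0,"dy":0,"dz":0,"spin":0},{"dx":0,"dy":0,"dz":0,"spin":0},{"dx":0,"dy":0,"dz":0,"spin":0},{"dx":0,"dy":0,"dz":0,"spin":0},{"dx":0,"dy":0,"dz":0,"spin":0},{"dx":0,"dy":0,"dz":0,"spin":0},{"dx":0,"dy":0,"dz":0,"spin":0}]'

```text
clock: 5.45
position: [0.4771, 0.0655, 0.2603]
tcp_rot: [0.98, 0.201, 0.0, 0.0]
force: [0.1, -0.1, -3.4]
gripper_width: 0.343
finger_force: 60.5
```

Run:
```python
from h import *
import pickle
delta([.5226,.0845,.15],-1.165)
c=wrist();pickle.dump(c,open('w3.pkl','wb'))
u,v=map(int,proj(c,[.5226,.0845,.062]));print(u,v)
save('w3',cv2.resize(c['color'],(800,600),interpolation=cv2.INTER_CUBIC))
```

```text
pos [0.4771 0.0655 0.2603] yaw_y -1.166 delta [0.0493 0.0004 0.1103] spin -0.0009457814420938959 q6 1.12 t 5.45 gw 0.343 F [ 0.1 -0.1 -3.4] ff 60.5
250 125
```

View pics/w3.png

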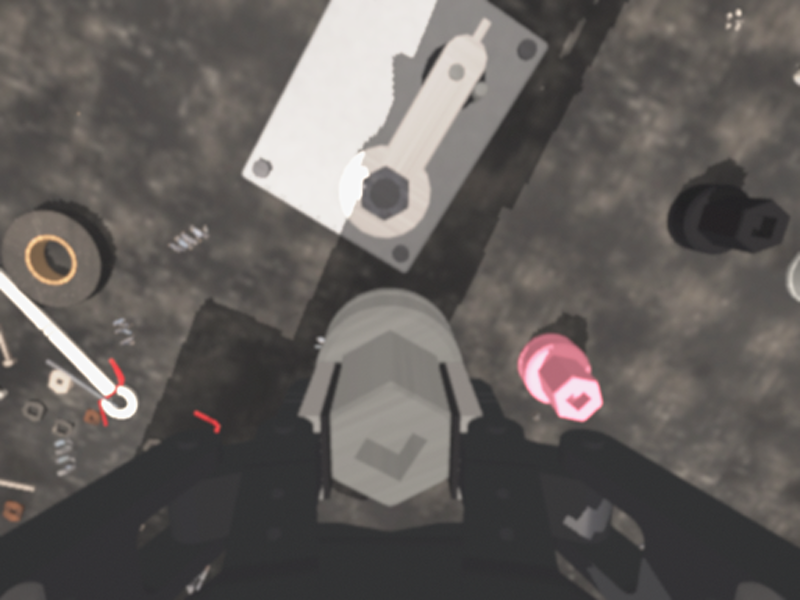

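The nut is dark and centred near (386,192), with its vertices pointing straight up and down, so its flats are aligned with the held socket. The pointer tip is at (487,22), and the held socket's top is centred near (391,444).

Run:
```python
from h import *
import pickle
c=pickle.load(open('w3.pkl','rb'));k=.64
S=lambda x,y,z:ray(c,(x+.5)*k-.5,(y+.5)*k-.5,z)
I=c['color'][100:147,225:272].astype(int).sum(2)/3
g=np.zeros(I.shape,np.uint8);g[I<125]=255
n,l,st,ce=cv2.connectedComponentsWithStats(g);
print([(st[i],ce[i].round(1)) for i in range(1,n) if st[i][4]>60])
A,B=S(385,165,.062),S(386,220,.062);L,R_=S(363,192,.062),S(410,192,.062)
print('nut',(A+B)/2,(L+R_)/2,np.linalg.norm(A-B),np.linalg.norm(L-R_))
p=S(487,22,.042);h=S(384.5,192,.046);print('hub',h,'ptr',p,np.linalg.norm((p-h)[:2]))
for q in(A+B)/2,h:d=p-q;print('yaw',np.arctan2(d[1],d[0])-np.pi/3)
o=arm.get_obs();zt=o['position'][2]+.0147;R=Rn.from_quat(o['tcp_rot']).as_matrix()
for a in [(392,382),(390,506),(333,412),(450,412),(391,444)]:print(a,(R.T@(S(*a,zt)-o['position'])).round(4))
```

```text
[(array([  7,   8,  29,  32, 706], dtype=int32), array([21.2, 23.5]))]
nut [0.52302696 0.0884841  0.062     ] [0.52376653 0.08812465 0.062     ] 0.03361802103769022 0.029389222122303986
hub [0.52258286 0.08917025 0.046     ] ptr [0.64056468 0.07126112 0.042     ] 0.11933333947799847
yaw -1.192693629924993
yaw -1.197843207101332
(392, 382) [ 0.0173  0.0003 -0.0147]
(390, 506) [-0.0164 -0.0002 -0.0147]
(333, 412) [ 0.0096 -0.0138 -0.0147]
(450, 412) [ 0.0096  0.0141 -0.0147]
(391, 444) [ 0.001   0.0001 -0.0147]
```

Request:
arm_command --steps '[{"dx":0.02,"dy":-0.001,"dz":0.02,"spin":0.03},{"dx":0.045,"dy":-0.003,"dz":0.05,"spin":0.03},{"dx":0.0505,"dy":-0.003,"dz":0.08,"spin":0.03},{"dx":0.0505,"dy":-0.003,"dz":0.105,"spin":0.03},{"dx":0.0505,"dy":-0.003,"dz":0.12,"spin":0.03},{"dx":0.0505,"dy":-0.003,"dz":0.13,"spin":0.03},{"dx":0.0505,"dy":-0.003,"dz":0.13,"spin":0.03},{"dx":0.0505,"dy":-0.003,"dz":0.13,"spin":0.03}]'

```text
clock: 6.5
position: [0.5232, 0.0881, 0.1314]
tcp_rot: [0.983, 0.186, 0.001, 0.0]
force: [-0.2, -0.7, -3.6]
gripper_width: 0.338
finger_force: 60.6
```

Run:
```python
from h import *
delta([.5227,.0883,.11],-1.195)
```

```text
pos [0.5232 0.0881 0.1314] yaw_y -1.196 delta [-0.0005 -0.0004  0.0214] spin -0.0011169374174302416 q6 1.2 t 6.5 gw 0.338 F [-0.2 -0.7 -3.6] ff 60.6
```

Request:
arm_command --steps '[{"dx":0,"dy":0,"dz":0.004,"spin":0},{"dx":0,"dy":0,"dz":0.008,"spin":0},{"dx":0,"dy":0,"dz":0.011,"spin":0},{"dx":0,"dy":0,"dz":0.014,"spin":0},{"dx":0,"dy":0,"dz":0.016,"spin":0},{"dx":0,"dy":0,"dz":0.018,"spin":0},{"dx":0,"dy":0,"dz":0.02,"spin":0},{"dx":0,"dy":0,"dz":0.02,"spin":0}]'

```text
clock: 7.5
position: [0.5242, 0.0886, 0.1161]
tcp_rot: [0.982, 0.187, 0.002, -0.0]
force: [-9.6, 1.0, 27.8]
gripper_width: 0.345
finger_force: 64.8
```

The socket stopped at z 0.116 with 28 N, just at the nut's top, so this is the 24 mm one. I'll put it back where it stood.

Request:
arm_command --steps '[{"dx":0,"dy":0,"dz":-0.03,"spin":0},{"dx":0,"dy":0,"dz":-0.07,"spin":0},{"dx":-0.02,"dy":0.024,"dz":-0.1,"spin":0.05},{"dx":-0.055,"dy":0.066,"dz":-0.1,"spin":0.1},{"dx":-0.09,"dy":0.108,"dz":-0.1,"spin":0.175},{"dx":-0.125,"dy":0.15,"dz":-0.1,"spin":0.175},{"dx":-0.16,"dy":0.192,"dz":-0.1,"spin":0.175},{"dx":-0.178,"dy":0.2136,"dz":-0.09,"spin":0.175}]'

```text
clock: 8.5
position: [0.4346, -0.1786, 0.2011]
tcp_rot: [0.995, 0.098, 0.001, 0.001]
force: [0.2, 0.2, -3.1]
gripper_width: 0.343
finger_force: 60.8
```

Request:
arm_command --steps '[{"dx":0,"dy":0,"dz":0.03,"spin":0},{"dx":0,"dy":0,"dz":0.07,"spin":0},{"dx":0,"dy":0,"dz":0.1,"spin":0},{"dx":0,"dy":0,"dz":0.12,"spin":0},{"dx":0,"dy":0,"dz":0.132,"spin":0},{"dx":0,"dy":0,"dz":0.138,"spin":0},{"dx":0,"dy":0,"dz":0.142,"spin":0},{"dx":0,"dy":0,"dz":0.142,"spin":0}]'

```text
clock: 9.5
position: [0.4352, -0.176, 0.0587]
tcp_rot: [0.995, 0.1, 0.0, 0.0]
force: [0.6, 0.5, -3.0]
gripper_width: 0.344
finger_force: 60.6
```

Request:
arm_command --steps '[{"dx":0,"dy":0,"dz":0.001,"spin":0},{"dx":0,"dy":0,"dz":0.002,"spin":0},{"dx":0,"dy":0,"dz":0.003,"spin":0},{"dx":0,"dy":0,"dz":0.003,"spin":0},{"dx":0,"dy":0,"dz":0.003,"spin":0},{"dx":0,"dy":0,"dz":0.003,"spin":0},{"dx":0,"dy":0,"dz":0.003,"spin":0},{"dx":0,"dy":0,"dz":0.003,"spin":0}]'

```text
clock: 10.5
position: [0.4353, -0.176, 0.0564]
tcp_rot: [0.995, 0.1, 0.0, 0.0]
force: [-2.4, 1.8, 5.6]
gripper_width: 0.343
finger_force: 61.7
```

Contact with the worktop. Open, then rise and go to a view of s1 near (0.593,-0.234).

Request:
arm_command --steps '[{"dx":0,"dy":0,"dz":0,"spin":0},{"dx":0,"dy":0,"dz":0,"spin":0},{"dx":0,"dy":0,"dz":0,"spin":0},{"dx":0,"dy":0,"dz":-0.015,"spin":0},{"dx":0,"dy":0,"dz":-0.05,"spin":0},{"dx":0,"dy":0,"dz":-0.1,"spin":0},{"dx":0,"dy":0,"dz":-0.15,"spin":0},{"dx":0,"dy":0,"dz":-0.195,"spin":0}]' --hand 0.7

```text
clock: 11.5
position: [0.4351, -0.1759, 0.2534]
tcp_rot: [0.995, 0.1, 0.001, 0.001]
force: [0.4, 0.4, -0.3]
gripper_width: 0.704
finger_force: 0.0
```

Run:
```python
from h import *
delta([.55,-.24,.25])
```

```text
pos [ 0.4351 -0.1759  0.2534] yaw_y -1.371 delta [0.0999 0.0856 0.0038] spin None q6 0.8 t 11.5 gw 0.704 F [ 0.4  0.4 -0.3] ff 0.0
```

Request:
arm_command --steps '[{"dx":0.03,"dy":0.025,"dz":0,"spin":0},{"dx":0.065,"dy":0.055,"dz":0,"spin":0},{"dx":0.09,"dy":0.077,"dz":0,"spin":0},{"dx":0.1,"dy":0.085,"dz":0,"spin":0},{"dx":0.1,"dy":0.085,"dz":0,"spin":0},{"dx":0.1,"dy":0.085,"dz":0,"spin":0},{"dx":0.1,"dy":0.085,"dz":0,"spin":0},{"dx":0.1,"dy":0.085,"dz":0,"spin":0}]'

```text
clock: 12.5
position: [0.5493, -0.239, 0.2506]
tcp_rot: [0.995, 0.1, 0.0, 0.0]
force: [-0.3, 0.1, -0.1]
gripper_width: 0.697
finger_force: 0.0
```

Run:
```python
from h import *
import pickle
c=wrist();pickle.dump(c,open('w4.pkl','wb'))
u,v=proj(c,[.593,-.234,.07]);print(u,v)
I=(255*(c['color']/255.)**2.2).astype(np.uint8);u,v=int(u),int(v);v0=max(v-50,0);u0=u-50;print(u0,v0)
save('w4',cv2.resize(I[v0:v0+100,u0:u0+100],(600,600),interpolation=cv2.INTER_CUBIC))
# s2 left standing?
print(proj(c,[.4353,-.176,.035]))
```

```text
253.72039835780964 132.30856405373495
203 82
(np.float64(176.26867145622697), np.float64(256.4376887220869))
```

View pics/w4.png

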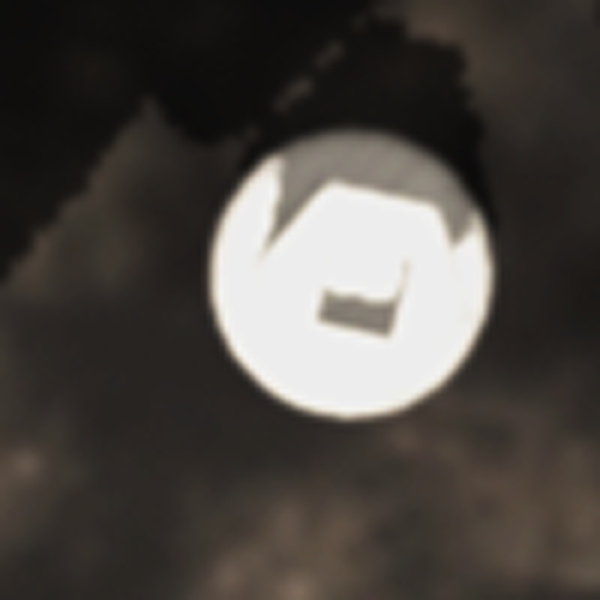

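The socket's barrel is a circle centred at (352,273) in the crop, radius 141. The shank's upper flat edge runs from (332,183) to (440,208).

Run:
```python
from h import *
import pickle
c=pickle.load(open('w4.pkl','rb'))
f=lambda x,y,z=.07:ray(c,203+(x+.5)/6-.5,82+(y+.5)/6-.5,z)
b=f(352,273,.028);print('barrel',b)
A,B,L=f(332,183),f(440,208),f(263,258)
print('edge len',np.linalg.norm(A-B))
for p,q in((A,B),(A,L),(f(320,320),f(390,337))):
  e=q-p;print('edge ang mod60',np.arctan2(e[1],e[0])%(np.pi/3))
d=B-A;d/=np.linalg.norm(d);n=np.array([-d[1],d[0],0]);m=(A+B)/2
for s in(1,-1):print(m+s*n*.015)
e=np.arctan2(d[1],d[0])
for k in range(3): print('grip yaw',e+np.pi/2+k*np.pi/3);delta([b[0],b[1],.0545],e+np.pi/2+k*np.pi/3)
```

```text
barrel [ 0.59707084 -0.2418091   0.028     ]
edge len 0.01696914925578671
edge ang mod60 0.5032680082331158
edge ang mod60 0.4911015646512551
edge ang mod60 0.4887521391294438
[ 0.62643597 -0.24287092  0.07      ]
[ 0.59644217 -0.24226104  0.07      ]
grip yaw -0.02033076736518291
pos [ 0.5494 -0.2391  0.2505] yaw_y -1.371 delta [0.0461 0.0121 0.196 ] spin -1.3506236529565063 q6 0.82 t 12.55 gw 0.702 F [-0.2  0.7 -0.1] ff 0.0
grip yaw 1.0268667838314147
pos [ 0.5494 -0.2391  0.2505] yaw_y -1.371 delta [0.0461 0.0121 0.196 ] spin 0.7437714494366894 q6 0.82 t 12.55 gw 0.702 F [-0.2  0.7 -0.1] ff 0.0
grip yaw 2.0740643350280124
pos [ 0.5494 -0.2391  0.2505] yaw_y -1.371 delta [0.0461 0.0121 0.196 ] spin -0.30342610175990803 q6 0.82 t 12.55 gw 0.702 F [-0.2  0.7 -0.1] ff 0.0
```

Request:
arm_command --steps '[{"dx":0.02,"dy":0.006,"dz":0.01,"spin":-0.1},{"dx":0.046,"dy":0.012,"dz":0.04,"spin":-0.2},{"dx":0.046,"dy":0.012,"dz":0.08,"spin":-0.295},{"dx":0.046,"dy":0.012,"dz":0.12,"spin":-0.295},{"dx":0.046,"dy":0.012,"dz":0.15,"spin":-0.295},{"dx":0.046,"dy":0.012,"dz":0.175,"spin":-0.295},{"dx":0.046,"dy":0.012,"dz":0.195,"spin":-0.295},{"dx":0.046,"dy":0.012,"dz":0.195,"spin":-0.295}]'

```text
clock: 13.55
position: [0.5958, -0.2412, 0.0533]
tcp_rot: [0.97, 0.245, -0.001, -0.001]
force: [0.0, 0.2, 0.9]
gripper_width: 0.7
finger_force: 0.0
```

Request:
arm_command --steps '[{"dx":0,"dy":0,"dz":0,"spin":0},{"dx":0,"dy":0,"dz":0,"spin":0},{"dx":0,"dy":0,"dz":0,"spin":0},{"dx":0,"dy":0,"dz":0,"spin":0},{"dx":0,"dy":0,"dz":0,"spin":0},{"dx":0,"dy":0,"dz":0,"spin":0},{"dx":0,"dy":0,"dz":0,"spin":0},{"dx":0,"dy":0,"dz":0,"spin":0}]' --hand 0 --squeeze 60

```text
clock: 14.55
position: [0.5985, -0.2426, 0.0571]
tcp_rot: [0.97, 0.245, 0.001, 0.001]
force: [0.6, 1.1, 6.5]
gripper_width: 0.343
finger_force: 60.0
```

Run:
```python
from h import *
delta([.523,.0884,.26],-1.195)
```

```text
pos [ 0.5985 -0.2426  0.0571] yaw_y -1.076 delta [ 0.0911 -0.3266 -0.2036] spin 0.11905945381850702 q6 0.56 t 14.55 gw 0.343 F [0.6 1.1 6.5] ff 60.0
```

Request:
arm_command --steps '[{"dx":0,"dy":0,"dz":-0.05,"spin":0},{"dx":0,"dy":0,"dz":-0.1,"spin":0},{"dx":0.005,"dy":-0.02,"dz":-0.14,"spin":0},{"dx":0.018,"dy":-0.065,"dz":-0.15,"spin":0.03},{"dx":0.033,"dy":-0.12,"dz":-0.15,"spin":0.06},{"dx":0.048,"dy":-0.175,"dz":-0.15,"spin":0.09},{"dx":0.063,"dy":-0.23,"dz":-0.15,"spin":0.12},{"dx":0.078,"dy":-0.28,"dz":-0.15,"spin":0.12}]'

```text
clock: 15.55
position: [0.5313, 0.0434, 0.2044]
tcp_rot: [0.983, 0.186, -0.001, -0.0]
force: [1.3, 0.3, -1.9]
gripper_width: 0.344
finger_force: 60.0
```

Request:
arm_command --steps '[{"dx":0.004,"dy":-0.025,"dz":0,"spin":0},{"dx":0.008,"dy":-0.045,"dz":0.01,"spin":0},{"dx":0.008,"dy":-0.048,"dz":0.03,"spin":0},{"dx":0.008,"dy":-0.048,"dz":0.05,"spin":0},{"dx":0.008,"dy":-0.048,"dz":0.065,"spin":0},{"dx":0.008,"dy":-0.048,"dz":0.07,"spin":0},{"dx":0.008,"dy":-0.048,"dz":0.07,"spin":0},{"dx":0.008,"dy":-0.048,"dz":0.07,"spin":0}]'

```text
clock: 16.55
position: [0.5236, 0.089, 0.1361]
tcp_rot: [0.983, 0.186, 0.001, 0.0]
force: [0.4, 0.3, -2.1]
gripper_width: 0.338
finger_force: 60.0
```

Run:
```python
from h import *
delta([.5230,.0884,.102],-1.195)
```

```text
pos [0.5236 0.089  0.1361] yaw_y -1.196 delta [-0.0008  0.0003  0.0341] spin -0.0012557216583106712 q6 1.2 t 16.55 gw 0.338 F [ 0.4  0.3 -2.1] ff 60.0
```

Request:
arm_command --steps '[{"dx":0,"dy":0,"dz":0.006,"spin":0},{"dx":0,"dy":0,"dz":0.012,"spin":0},{"dx":0,"dy":0,"dz":0.016,"spin":0},{"dx":0,"dy":0,"dz":0.02,"spin":0},{"dx":0,"dy":0,"dz":0.023,"spin":0},{"dx":0,"dy":0,"dz":0.026,"spin":0},{"dx":0,"dy":0,"dz":0.028,"spin":0},{"dx":0,"dy":0,"dz":0.028,"spin":0}]'

```text
clock: 17.55
position: [0.5228, 0.0891, 0.1072]
tcp_rot: [0.982, 0.186, -0.0, -0.0]
force: [0.6, -0.2, -1.8]
gripper_width: 0.345
finger_force: 60.0
```

It has gone past the point where the first one stopped, so it fits. Seat it.

Request:
arm_command --steps '[{"dx":0,"dy":0,"dz":0.001,"spin":0},{"dx":0,"dy":0,"dz":0.002,"spin":0},{"dx":0,"dy":0,"dz":0.003,"spin":0},{"dx":0,"dy":0,"dz":0.004,"spin":0},{"dx":0,"dy":0,"dz":0.005,"spin":0},{"dx":0,"dy":0,"dz":0.006,"spin":0},{"dx":0,"dy":0,"dz":0.006,"spin":0},{"dx":0,"dy":0,"dz":0.006,"spin":0}]'

```text
clock: 18.55
position: [0.523, 0.0892, 0.1031]
tcp_rot: [0.982, 0.186, 0.0, 0.0]
force: [-4.0, -0.0, 10.8]
gripper_width: 0.338
finger_force: 61.7
```

Request:
arm_command --steps '[{"dx":0,"dy":0,"dz":-0.001,"spin":-0.1},{"dx":0,"dy":0,"dz":-0.001,"spin":-0.2},{"dx":0,"dy":0,"dz":-0.001,"spin":-0.3},{"dx":0,"dy":0,"dz":-0.001,"spin":-0.4},{"dx":0,"dy":0,"dz":-0.001,"spin":-0.5},{"dx":0,"dy":0,"dz":-0.001,"spin":-0.6},{"dx":0,"dy":0,"dz":-0.001,"spin":-0.7},{"dx":0,"dy":0,"dz":-0.001,"spin":-0.7}]'

```text
clock: 19.55
position: [0.5235, 0.0895, 0.1031]
tcp_rot: [0.859, 0.511, 0.001, 0.0]
force: [-1.3, 2.2, 4.0]
gripper_width: 0.344
finger_force: 60.6
```

Run:
```python
from h import *
import pickle
delta([.5230,.0885,.102]);print(arm.get_obs()['wrist_torque'])
arm.camera('wrist');c=wrist();t=arm.camera('top');pickle.dump((c,t),open('w5.pkl','wb'))
P=np.array([.5230,.0885]);
for a in(-.148,.45,.6):
  q=[*(P+.12*np.array([np.cos(a),np.sin(a)])),.042];print(np.round(proj(c,q)),np.round(proj(t,q)))
I=cv2.resize(c['color'],(448,336));J=cv2.resize(t['color'][140:240,175:275],(336,336),interpolation=cv2.INTER_CUBIC)
save('w5',np.hstack([I,J]))
```

```text
pos [0.5235 0.0895 0.1031] yaw_y -0.498 delta [-0.0011  0.0001  0.0011] spin None q6 0.5 t 19.55 gw 0.344 F [-1.3  2.2  4. ] ff 60.6
[ 0.30303595  0.1891108  -0.19153372]
[446. 154.] [228. 169.]
[382.  48.] [204. 173.]
[354.  29.] [199. 176.]
```

View pics/w5.png

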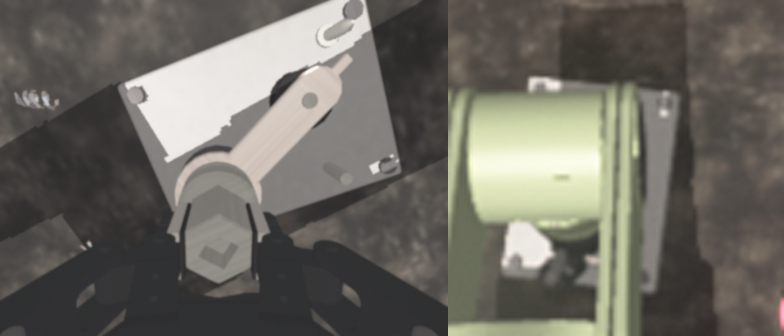

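The pointer tip is at (350,57) in the left panel. The mark post's silhouette is around (320,38) to (352,25). The pointer is still a little short of it.

Run:
```python
from h import *
import pickle
c,t=pickle.load(open('w5.pkl','rb'));k=512/448
S=lambda x,y,z:ray(c,(x+.5)*k-.5,(y+.5)*k-.5,z)
P=np.array([.5230,.0885])
for x,y,z in((350,57,.042),(310,100,.046),(322,40,.012),(352,25,.054),(322,40,.054)):
  d=S(x,y,z)[:2]-P;print((x,y,z),np.hypot(*d).round(4),np.arctan2(d[1],d[0]).round(3))
for a in(.35,.452,.55):print(a,[np.round(np.array(proj(c,[*(P+.13*np.array([np.cos(a),np.sin(a)])),z]))/k) for z in(.012,.054)])
```

```text
(350, 57, 0.042) 0.1202 0.337
(310, 100, 0.046) 0.0854 0.341
(322, 40, 0.012) 0.1269 0.462
(352, 25, 0.054) 0.1283 0.452
(322, 40, 0.054) 0.113 0.528
0.35 [array([340.,  50.]), array([371.,  38.])]
0.452 [array([326.,  37.]), array([354.,  22.])]
0.55 [array([312.,  27.]), array([336.,   9.])]
```

The mark is at yaw 0.455 and the pointer at 0.338, so it needs 0.115 rad more.

Request:
arm_command --steps '[{"dx":0,"dy":0,"dz":0,"spin":-0.04},{"dx":0,"dy":0,"dz":0,"spin":-0.08},{"dx":0,"dy":0,"dz":0,"spin":-0.115},{"dx":0,"dy":0,"dz":0,"spin":-0.115},{"dx":0,"dy":0,"dz":0,"spin":-0.115},{"dx":0,"dy":0,"dz":0,"spin":-0.115},{"dx":0,"dy":0,"dz":0,"spin":-0.115},{"dx":0,"dy":0,"dz":0,"spin":-0.115}]'

```text
clock: 20.7
position: [0.5234, 0.0895, 0.1031]
tcp_rot: [0.829, 0.56, 0.001, 0.0]
force: [-1.8, 2.4, 6.0]
gripper_width: 0.339
finger_force: 61.0
```

Run:
```python
from h import *
import pickle
c0,_=pickle.load(open('w5.pkl','rb'));delta([.523,.0885,.102])
c=wrist();P=np.array([.5230,.0885])
# rectify old and new onto plane z=.044 in polar (pivot-centred) and correlate the arm over angle
def polar(c):
  a=np.arange(0,.9,.005);r=np.arange(.055,.118,.001)
  m=np.array([[proj(c,[P[0]+q*np.cos(b),P[1]+q*np.sin(b),.044]) for q in r] for b in a],np.float32)
  return cv2.remap(c['color'],m,None,cv2.INTER_LINEAR)
A,B=polar(c0),polar(c)
T=A[40:96]   # 0.20..0.48 rad around old arm
r=cv2.matchTemplate(B,T,cv2.TM_CCOEFF_NORMED)[:,0];i=r.argmax();print('score',r[i],'arm turned',(i-40)*.005)
# sockets at rest: bright centroid check of parked s2 in top view
t=arm.camera('top');t0=pickle.load(open('cs.pkl','rb'))[0]
print(proj(t,[.4355,-.176,.07]))
R=cv2.matchTemplate(t['color'][215:260,290:335],t0['color'][226:248,302:326],cv2.TM_CCOEFF_NORMED);_,mx,_,l=cv2.minMaxLoc(R);print('parked',mx,l[0]+290-302,l[1]+215-226)
```

```text
pos [0.5234 0.0895 0.1031] yaw_y -0.382 delta [-0.0011  0.0001  0.0011] spin None q6 0.39 t 20.7 gw 0.339 F [-1.8  2.4  6. ] ff 61.0
score 0.68560976 arm turned 0.11
(np.float64(314.7475128600478), np.float64(235.15013990141398))
parked 0.9190251231193542 0 1
```

```bash
python3 -c "
from workcell import arm
print(arm.sign_off())"
```

```text
the job is handed in; nothing more can be done
None
```

I handed the job in after about 21 s of robot time: the fitting socket is seated and gripped on the nut, the arm is held at about 0.60 rad by my camera estimate, and the other socket is back upright where it stood; the judge's verdict was not shown.

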